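# Shunt the fittings carrier round the corner track into its catch

## Task

Set the blue fittings carrier down in the flared open end of the corner track, then push it along between the rails, round the bend and up the other leg until the brass sprung catch snaps into the notch in its side and holds it against the black buffer, and let go of it. Never force it: if it binds or bottoms out, ease off (keep every push on the track under about 2 kg). Keep the carrier upright and leave the jar, the tin and the wrench alone.

Things in the scene. Friction and masses are not known exactly. Their poses are not given: they have to be found in the camera images.
- carrier: Loose, 0.35 kg. Two blue slippery round shoes, 46 mm dia, 24 mm high, centres 46 mm apart along its x: 92 mm long; in each side at the middle a square notch 18 mm long, from 19 to 5 mm off the axis. Yellow 16 x 16 mm post at the middle, 24 to 74 mm high, to grip. Brass fittings, tops at 34 mm, stand 34 mm either side of it. Origin: centre of underside, z up. Same if turned half round.
- track: Corner track fixed on the bench, z up. Plywood floor 8 mm thick; aluminium rails 6 mm thick, 51 mm apart, 14 mm above the floor. Origin: on the bench at the centre of the bend. Centre line: along +x at y = -90 mm from the open end (x = -115 mm) to x = 0; a quarter circle of radius 90 mm round the origin to (90, 0) mm; then along +y at x = 90 mm.
- track_entry (a point): Point on the track's floor, 8 mm above the bench, on the centre line in the open end, at (-70, -90) mm of the track; axes as the track's. Good place to set the carrier's centre, its x along the track's x. From x = -60 mm back to the open end (x = -115 mm) the channel flares from 51 to 67 mm wide.
- track_bend (a point): Point on the track's floor, 8 mm above the bench, on the centre line at the middle of the bend. Axes as the track's.
- track_exit (a point): Point on the track's floor, on the centre line at the end of the bend, (90, 0) mm of the track, axes as the track's. From here the last leg runs 150 mm along +y. A red parking block with brass catch and black buffer is clamped on it, anywhere within 30 mm, place not reported: the catch nose is 50 to 80 mm from this point along +y. The buffer's face is 39 mm beyond the nose.
- catch (a joint): Sprung brass catch at the outer rail of the last leg (larger track x), 10 mm round nose 23 to 31 mm above the bench, reaching in to 13 mm from the centre line. 0 m when right out, up to 0.014 pushed back sideways. Yields at about 4 N sideways; a passing shoe presses it back 7 to 12 mm, which takes 4 to 12 N of push on the carrier; it then snaps into the side notch.
- buffer (a joint): Sprung black buffer: 0 m when free, grows as the carrier presses it along track +y, about 1 N per mm. The catch snaps in by the time it is pressed about 4 mm; at about 6 to 8 mm the carrier stops hard (end of its notch against the catch, or buffer at its end). With the catch in and the carrier untouched, the buffer stays pressed about 2.5 mm.
- jar: Bystander: amber jar with white lid, 64 mm in diameter, 90 mm high, loose on the bench. Origin: centre of its underside.
- tin: Bystander: green tin, 70 mm in diameter, 100 mm high, loose on the bench. Origin: centre of its underside.
- wrench: Bystander: steel wrench lying on the bench along its x. Origin under its middle.
Mind the look-alikes: they are no part of the job. There is more than one size of the carrier; the one meant has the size given above.

How it is judged:
On the way, in this order (a step that is already met when the one before it is completed fails the run):
1. the carrier stands flat between the rails in the entry leg, in line with it (x of carrier in the frame of track between -0.1 and -0.02 m and y of carrier in the frame of track between -0.099 and -0.081 m and z of carrier in the frame of track below 0.011 m and angle between the x axis of carrier and the x axis of track, either way round below 0.25 rad), for 0.1 s.
2. the carrier slides through the middle of the bend, down on the track floor (horizontal distance between carrier and track_bend below 0.015 m and z of carrier in the frame of track below 0.011 m), for 0.05 s.
3. the carrier, on the floor of the last leg, pushes the catch back (value of joint catch above 0.0025 m and y of carrier in the frame of track above 0 m and z of carrier in the frame of track below 0.011 m), for 0.02 s.
At the end, for the whole second after the job is handed in: The carrier rests flat on the floor of the last leg, in line with it within 0.2 rad and within 6 mm of its centre line, with the catch out again (under 1.5 mm pushed back) and the buffer held pressed by at least 1 mm, at rest and untouched (value of joint catch below 0.0015 m and value of joint buffer above 0.001 m and y of carrier in the frame of track above 0.03 m and x of carrier in the frame of track between 0.084 and 0.096 m and z of carrier in the frame of track below 0.011 m and angle between the x axis of carrier and the y axis of track, either way round below 0.2 rad and linear speed of carrier below 0.01 m/s).
It fails at once if the carrier is forced: contact forces between it and the track (rails, floor, catch, buffer together) add up to more than 40 N (contact force between carrier and track above 40 N).
It fails at once if the carrier is tipped by more than 0.4 rad (angle between carrier's own z axis and vertical above 0.4 rad).
It fails at once if the jar is moved by more than 15 mm (distance of jar from where it was at the start of the episode above 0.015 m).
It fails at once if the tin is moved by more than 15 mm (distance of tin from where it was at the start of the episode above 0.015 m).
It fails at once if the wrench is moved by more than 15 mm (distance of wrench from where it was at the start of the episode above 0.015 m).
It also fails if it takes over 72 s, if anything falls off the work surface, if the arm or the gripper's body presses on something with over 40 N, if the wrist force passes 120 N, or if a joint passes its speed limit or range.

## Robot

A 7-joint arm with a two-finger parallel gripper is mounted at the origin on the work surface. World frame = base frame: x ahead of the robot, y to its left, z up, the work surface at z = 0. Lengths are in m, angles in rad, forces in N, time in s.
With the tool pointing down it reaches from about 0.35 to 0.775 m from the base axis. Payload 3.1 kg.
Tool frame: the origin (TCP) lies between the finger pads; the fingertips stand arm.tips_ahead ahead of it and the grasp point (between the pads) lies 6 mm ahead of it (arm.tips_ahead is the distance from the TCP to the fingertips, in m); x points along the fingers, y is the direction in which the jaws open and shut, and the axes are right-handed (so a half turn about x gives the same grasp; the last joint's range is limited). The gripper opens to 85 mm and grips with 20 to 120 N. Pads are 22 mm wide; open, the fingers measure 114 mm over their backs; the gripper's body (76 mm by 85 mm) begins 54 mm behind the grasp point. The pads swing forward as they close: fully open they stand 13 mm farther back than shut.
Start: joints at [1.151, 0.311, 0.014, 1.512, -0.004, 1.319, -0.027], TCP at [0.203, -0.511, 0.256] pointing down, gripper open.
Joint ranges: [-2.7, 2.7], [-0.3, 1.91], [-1.27, 1.3], [0.12, 2.57], [-1.44, 4.58], [0.2, 2.03], [-3.05, 3.05]. Speed limits (rad/s): [2.79, 2.79, 3.14, 3.14, 3.14, 3.14, 3.14].

## Interface

Orientations are given as a unit quaternion [x, y, z, w].
In Python, from rig import status, vision, job, arm gives the robot as it stands.
- The arm moves only by the tool carry_out, never from a script. Its argument "moves" is a list of rows, each a list of 3 entries, a list of its own where there are three numbers: the closure, from -1 (fully open) to 1 (shut), so that 0 is half open, then the shift along the tool's x, y, z in cm, then the turn about the tool's x in degrees. In form: [[fingers, [dx, dy, dz], roll], ...]. A call has exactly 10 rows; each row shifts and turns the commanded pose from where the row before left it, along the tool's axes as they then stand; what a row does not reach is not made up. A row lasts 1/8 s, in which the tool goes at most 62.5 mm and 10.7 degrees, less where a joint would pass 70% of its speed; a pose out of reach is approached as far as the arm can. A call with a gripper value outside its range is refused whole. The fingers move at their own pace and stop on an object; "newtons" is the grip in N (left out, the last holds). Time passes only in rows, so rows that do not move let the fingers close, or fill a call up. It gives the time, the measured TCP pose, the force and the opening at its end, in the units of the state.
- status.state(): the state, without advancing time (a new reading comes with each control period).
- vision.read_camera(name): name is "side" or "top" or "wrist"; returns the picture (420x560x3 uint8, blue, green, red); there is no depth.
- vision.camera_info(name): a dict with "fx", "fy", "cx", "cy" (pixels), "extrinsics" (4x4, takes a point from world to camera coordinates); the wrist camera has in their place "hand_eye" (4x4, takes a point from camera to tool coordinates, whose origin is the TCP and whose axes are the tool frame's). Camera axes: x right, y down, z forward; pixel columns grow to the right and rows downward; lengths in m; the calibration is good to about 2 mm. A picture is of the moment at which its call begins: read the wrist's pose just before it. camera_info takes no time and is no camera call.
- job.job_done(): hands the job in, once; it reports no verdict.
The state is a dict: "t": time; "q": joint angles; "qvel": joint speeds; "joint_efforts": joint torques, N m; "position": TCP position; "ee_rot": TCP orientation; "wrist_force": force on the tool from outside, world axes, zero at the start; "ft_torque": the same for the moment, N m; "opening": opening from 0.0 (shut) to 1.0 (fully open).
Only numpy, scipy, OpenCV 4.12 (cv2) and the standard library are available. Lean on these libraries where they do the work, as an engineer would, in place of code of your own. Each camera call takes 0.05 s, during which the arm holds its last target.

## Working session

There is one attempt and no reset: what is moved stays moved. The work goes in short steps, Python scripts to look and compute and a tool call to move; the robot and the scene stay as the last step left them, time stands still between calls to the robot, and variables do not carry over. Pictures are saved under pics/ and viewed, and the job is handed in when it is done.

Besides the shell and the picture viewer there is one more tool, called after ">>>" by a JSON object that holds its "api" and its "payload", one argument or row to a line. carry_out: Moves the arm, as the interface text tells. Its arguments: {"type":"object","properties":{"moves":{"type":"array","items":{"type":"array"}},"newtons":{"type":"number"}},"required":["moves"]}

```bash
ls; mkdir -p pics
python3 - <<'E'
from rig import status, vision, job, arm
import cv2
print(status.state()); print(arm.tips_ahead)
for n in ["side","top","wrist"]:
    cv2.imwrite(f"pics/{n}0.png",vision.read_camera(n)); print(n,vision.camera_info(n))
E
```

```text
pics
{'t': 0.0, 'q': array([ 1.15129739,  0.311758  ,  0.01400858,  1.51310668, -0.00440612,
        1.3192324 , -0.02720087]), 'qvel': array([ 0.00156865, -0.00031523,  0.0009719 , -0.00101165,  0.00057699,
       -0.00100254, -0.00121827]), 'joint_efforts': array([ 5.37740889e-04, -3.79909980e+01,  1.46136079e-01, -2.30589813e+01,
        1.20930580e-02,  1.35266691e-02,  1.86872683e-06]), 'position': array([ 0.20262798, -0.51055668,  0.2551833 ]), 'ee_rot': array([-0.6943254 , -0.133651  ,  0.69472259, -0.13194761]), 'wrist_force': array([-0.75933254,  0.46917342,  0.09955151]), 'ft_torque': array([ 0.02868808,  0.02182526, -0.00289726]), 'opening': 0.9988981686048807}
0.025
side {'fx': 541.1007195037027, 'fy': 541.1007195037027, 'cx': 269.0377808671404, 'cy': 217.03889834006299, 'extrinsics': array([[-0.7993351 , -0.60050964,  0.02125044,  0.4395977 ],
       [-0.31553897,  0.38939018, -0.86533834,  0.19740771],
       [ 0.5113693 , -0.69840064, -0.50073743,  1.19092226],
       [ 0.        ,  0.        ,  0.        ,  1.        ]])}
top {'fx': 379.60145644594724, 'fy': 379.60145644594724, 'cx': 280.9116071885544, 'cy': 214.46541834884783, 'extrinsics': array([[-0.04548008, -0.99896027,  0.00315413,  0.05114383],
       [-0.97393684,  0.04363804, -0.22258203,  0.52561527],
       [ 0.22221296, -0.01319497, -0.97490886,  0.82258094],
       [ 0.        ,  0.        ,  0.        ,  1.        ]])}
wrist {'fx': 311.1437207047572, 'fy': 311.1437207047572, 'cx': 279.6808074705935, 'cy': 211.70242134799355, 'hand_eye': array([[ 3.75086058e-04, -3.14195959e-01,  9.49358077e-01,
        -1.17570472e-01],
       [ 9.99999837e-01, -2.91850646e-04, -4.91684120e-04,
         5.47745966e-04],
       [ 4.31555932e-04,  9.49358106e-01,  3.14195799e-01,
        -8.00416728e-02],
       [ 0.00000000e+00,  0.00000000e+00,  0.00000000e+00,
         1.00000000e+00]])}
```

View pics/side0.png

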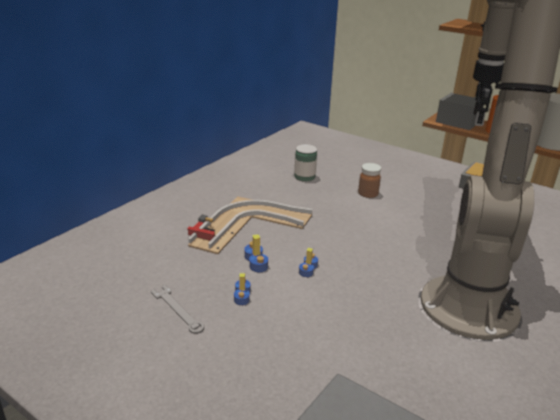

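View pics/top0.png

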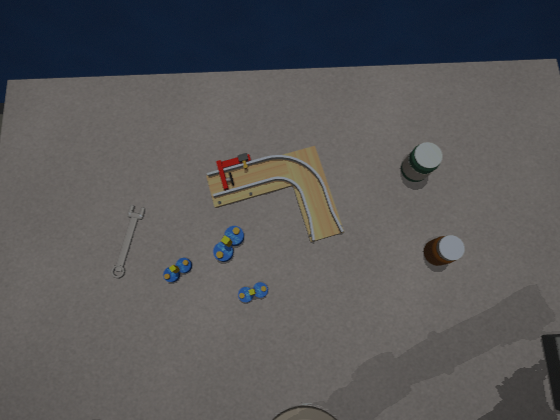

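View pics/wrist0.png

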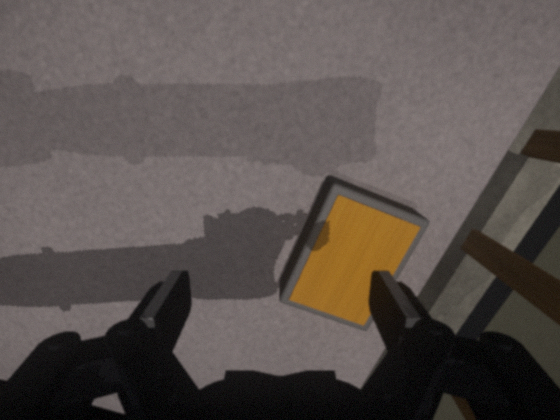

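The top picture shows the track (about 208–342, 150–240), with the red block and catch near (228,170). There are three blue carriers, at (229,243), (177,270) and (253,292). The wrench is at (130,240), the tin at (425,158) and the jar at (450,247). I'll zoom in to measure.

```bash
python3 - <<'E'
import cv2
im=cv2.imread("pics/top0.png")
c=im[140:250,195:355]; cv2.imwrite("pics/z1.png",cv2.resize(c,None,fx=5,fy=5,interpolation=cv2.INTER_CUBIC))
c=im[215:315,150:280]; cv2.imwrite("pics/z2.png",cv2.resize(c,None,fx=6,fy=6,interpolation=cv2.INTER_CUBIC))
E
cat > h.py <<'E'
import numpy as np
from rig import status, vision
from scipy.spatial.transform import Rotation as R
def cam(name,st=None):
    i=vision.camera_info(name)
    if name=="wrist":
        T=np.eye(4);T[:3,:3]=R.from_quat(st["ee_rot"]).as_matrix();T[:3,3]=st["position"]
        E=np.linalg.inv(T@i["hand_eye"])
    else: E=i["extrinsics"]
    return i["fx"],i["fy"],i["cx"],i["cy"],E
def back(c,u,v,z):
    fx,fy,cx,cy,E=c
    d=E[:3,:3].T@np.array([(u-cx)/fx,(v-cy)/fy,1]); o=-E[:3,:3].T@E[:3,3]
    return o+d*(z-o[2])/d[2]
def proj(c,P):
    fx,fy,cx,cy,E=c
    p=(E[:3,:3]@np.atleast_2d(P).T).T+E[:3,3]
    return np.c_[fx*p[:,0]/p[:,2]+cx,fy*p[:,1]/p[:,2]+cy]
E
python3 - <<'E'
import numpy as np
from h import *
c=cam("top")
for n,a,b in [("A",(235,235),(223,252)),("B",(184,265.5),(171,274.5)),("C",(261,290),(246,295))]:
    p,q=back(c,*a,.024),back(c,*b,.024); print(n,p,q,np.linalg.norm(p-q))
E
```

```text
A [0.49007416 0.1386837  0.024     ] [0.4506341  0.16776069 0.024     ] 0.04899989394426999
B [0.42299683 0.25940443 0.024     ] [0.40345163 0.28942329 0.024     ] 0.035821039372522734
C [0.35849013 0.08104242 0.024     ] [0.34875529 0.11596554 0.024     ] 0.03625452888237201
```

View pics/z1.png

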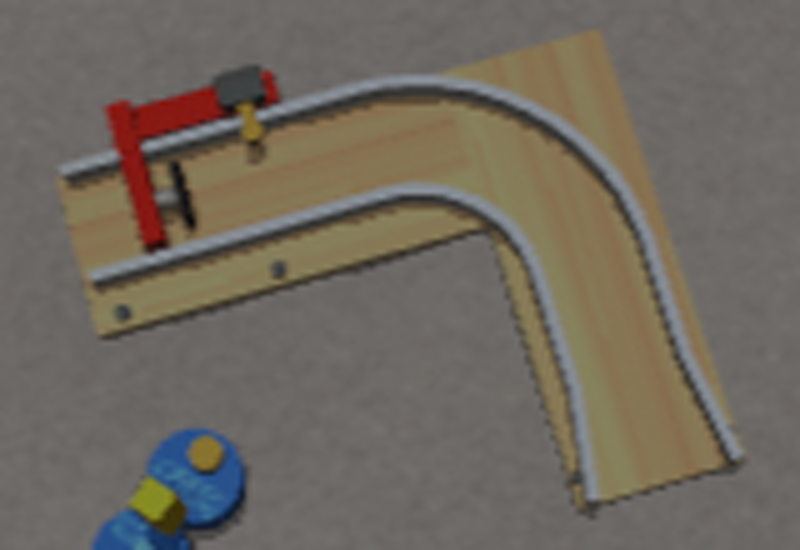

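View pics/z2.png

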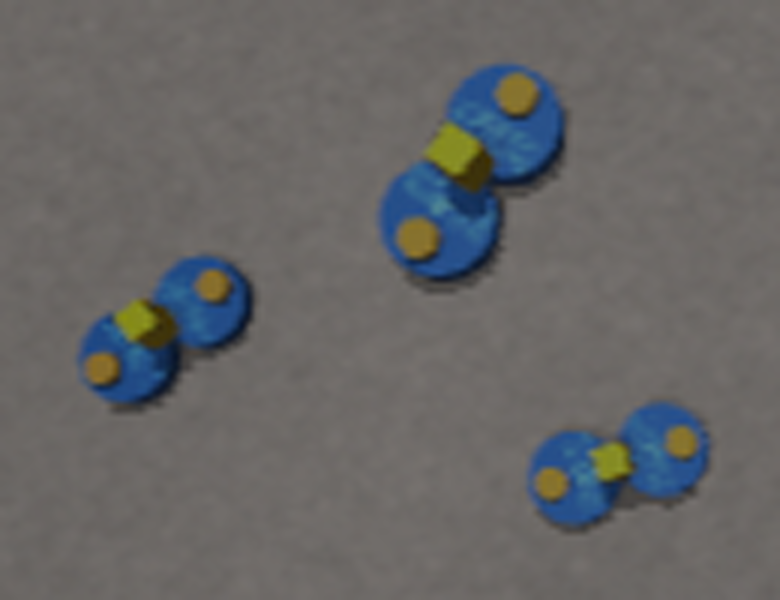

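The zoom confirms that A is the right size, with shoe centres about 46–49 mm apart. B and C come out at about 36 mm. Next I'll fit the track pose and locate A's post.

```bash
cat > trk.py <<'E'
import numpy as np
def lines():
    L=[]
    x=np.linspace(-115,0,24); 
    def half(x): return 25.5+np.clip((-60-x)/55,0,1)*8
    for s,o in ((1,0),(1,6),(-1,0),(-1,6)):
        e=[(a,-90+s*(half(a)+o),22) for a in x]
        th=np.linspace(-90,0,30)*np.pi/180; r=90-s*(25.5+o)
        e+=[(r*np.cos(t),r*np.sin(t),22) for t in th]
        e+=[(90-s*(25.5+o),y,22) for y in np.linspace(0,150,20)]
        L.append(np.array(e)/1000)
    return L
def w(P,pose):
    P=np.atleast_2d(P);c,s=np.cos(pose[2]),np.sin(pose[2])
    return np.c_[pose[0]+c*P[:,0]-s*P[:,1],pose[1]+s*P[:,0]+c*P[:,1],P[:,2]]
E
python3 - <<'E'
import numpy as np,cv2
from h import *; from trk import *
from scipy.optimize import least_squares
c=cam("top")
uv=lambda U,V:(195+(U+.5)/5-.5,140+(V+.5)/5-.5)
obs=np.array([uv(593,499),uv(740,457),uv(63,172),uv(95,277)])
P=np.array([(-115,-53.5,22),(-115,-126.5,22),(118.5,150,22),(61.5,150,22)])/1000
f=lambda p:(proj(c,w(P,p))-obs).ravel()
r=least_squares(f,[0.52,0.05,0.2]); print(r.x,f(r.x))
im=cv2.imread("pics/top0.png"); im=cv2.resize(im[140:250,195:355],None,fx=5,fy=5,interpolation=cv2.INTER_CUBIC)
for l in lines():
    q=(proj(c,w(l,r.x))-[195,140]+.5)*5-.5
    cv2.polylines(im,[np.int32(q.round())],0,(0,0,255),1)
cv2.imwrite("pics/f1.png",im); np.save("pose.npy",r.x)
u=150+(455.5)/6-.5;v=215+147.5/6-.5
post=back(c,u,v,.074);print("post",post)
# shoes
for U,V in ((507,120),(441,217)): print(back(c,150+(U+.5)/6-.5,215+(V+.5)/6-.5,.024))
for U,V in ((517,94),(418,238)): print('fit',back(c,150+(U+.5)/6-.5,215+(V+.5)/6-.5,.034))
st=status.state(); print(R.from_quat(st["ee_rot"]).as_matrix().round(3))
for n,p in (("entry",(-.07,-.09,0)),("exit",(.09,0,0)),("nose",(.09,.08,0))): print(n,w(p,r.x))
for U,V in ((250,140),(182,200)): print('nose/buf',back(c,*uv(U,V),.027))
E
```

```text
[0.56923568 0.03091708 0.24517774] [ 0.65304301  0.27436534  0.21131099  0.06318299 -0.09591016 -0.31016537
 -0.79029474 -0.11154151]
post [0.47287463 0.15480343 0.074     ]
[0.4911808  0.14085087 0.024     ]
[0.4535921  0.16752958 0.024     ]
fit [0.49961741 0.13558476 0.034     ]
fit [0.44442681 0.17512106 0.034     ]
[[-0.001  0.369 -0.929]
 [ 0.002 -0.929 -0.369]
 [-1.    -0.002  0.   ]]
entry [[ 0.52317467 -0.07338241  0.        ]]
exit [[0.65654415 0.05276267 0.        ]]
nose [[0.63712585 0.13037021 0.        ]]
nose/buf [0.65778234 0.11143805 0.027     ]
nose/buf [0.62810739 0.14560855 0.027     ]
```

View pics/f1.png

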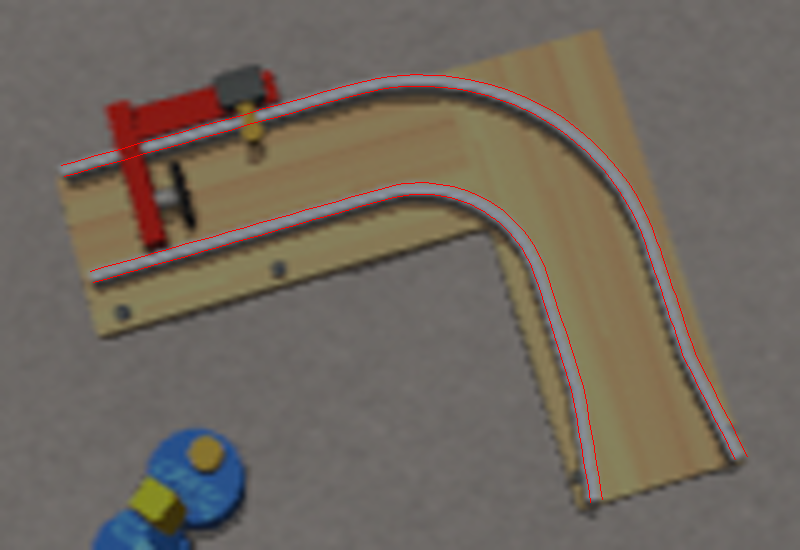

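```bash
cat > plan.py <<'E'
import numpy as np
from h import *
# plan 10 rows from (pos, yaw of tool y) through list of (n, target xyz, target yaw deg); tool assumed pointing down
def yaw(st):
    m=R.from_quat(st["ee_rot"]).as_matrix(); return np.degrees(np.arctan2(m[1,1],m[0,1]))
def plan(segs,grip,start=None):
    st=status.state(); p=np.array(st["position"]) if start is None else np.array(start[0]); y=yaw(st) if start is None else start[1]
    rows=[]
    for n,tp,ty in segs:
        for k in range(n):
            d=(np.array(tp)-p)/(n-k); dy=((ty-y+180)%360-180)/(n-k)
            a=np.radians(y); ty_=np.array([np.cos(a),np.sin(a)]); tz=np.array([np.sin(a),-np.cos(a)])
            s=np.round(100*np.array([-d[2],d[:2]@ty_,d[:2]@tz]),2); roll=round(-dy,1)
            rows.append([grip,s.tolist(),roll])
            p=p+np.r_[(s[1]*ty_+s[2]*tz)/100,-s[0]/100]; y-=roll
    print(len(rows),str(rows).replace("], [-1","],\n[-1")); print("end",p.round(4),round(y,2))
E
python3 - <<'E'
from plan import *
plan([(10,(.40,.0,.256),-50)],-1)
plan([(4,(.472,.1545,.22),-35.6),(6,(.472,.1545,.22),-35.6)],-1,((.40,0,.256),-50))
E
```

```text
10 [[-1, [-0.01, -4.02, -3.72], np.float64(-1.8)],
[-1, [-0.0, -3.9, -3.84], np.float64(-1.8)],
[-1, [-0.01, -3.78, -3.96], np.float64(-1.8)],
[-1, [-0.0, -3.65, -4.08], np.float64(-1.8)],
[-1, [-0.01, -3.52, -4.19], np.float64(-1.9)],
[-1, [-0.0, -3.38, -4.31], np.float64(-1.8)],
[-1, [-0.01, -3.24, -4.41], np.float64(-1.9)],
[-1, [-0.0, -3.1, -4.52], np.float64(-1.8)],
[-1, [-0.01, -2.95, -4.61], np.float64(-1.9)],
[-1, [-0.0, -2.8, -4.71], np.float64(-1.8)]]
end [0.4   0.    0.256] -50.05
10 [[-1, [0.9, -1.8, -3.86], -3.6],
[-1, [0.9, -1.56, -3.97], -3.6],
[-1, [0.9, -1.3, -4.06], -3.6],
[-1, [0.9, -1.05, -4.13], -3.6],
[-1, [-0.0, 0.0, 0.0], -0.0],
[-1, [-0.0, 0.0, 0.0], -0.0],
[-1, [-0.0, 0.0, 0.0], -0.0],
[-1, [-0.0, 0.0, 0.0], -0.0],
[-1, [-0.0, 0.0, 0.0], -0.0],
[-1, [-0.0, 0.0, 0.0], -0.0]]
end [0.472  0.1545 0.22  ] -35.6
```

>>> {"api": "carry_out", "payload": {
  "moves": [
    [-1,[0,-4.0,-3.7],-1.8],
    [-1,[0,-3.9,-3.8],-1.8],
    [-1,[0,-3.8,-4.0],-1.8],
    [-1,[0,-3.65,-4.1],-1.8],
    [-1,[0,-3.5,-4.2],-1.9],
    [-1,[0,-3.4,-4.3],-1.8],
    [-1,[0,-3.25,-4.4],-1.9],
    [-1,[0,-3.1,-4.5],-1.8],
    [-1,[0,-2.95,-4.6],-1.9],
    [-1,[0,-2.8,-4.7],-1.8]
  ],
  "newtons": 20
}}

```text
t: 1.4
position: [0.3999, 0.0009, 0.2563]
ee_rot: [0.665, 0.241, -0.664, 0.242]
wrist_force: [0.7, -0.9, -0.8]
opening: 1.003
```

>>> {"api": "carry_out", "payload": {
  "moves": [
    [-1,[0.9,-1.8,-3.9],-3.6],
    [-1,[0.9,-1.6,-4.0],-3.6],
    [-1,[0.9,-1.3,-4.0],-3.6],
    [-1,[0.9,-1.0,-4.1],-3.6],
    [-1,[0,0,0],0],
    [-1,[0,0,0],0],
    [-1,[0,0,0],0],
    [-1,[0,0,0],0],
    [-1,[0,0,0],0],
    [-1,[0,0,0],0]
  ]
}}

```text
t: 2.65
position: [0.4719, 0.1533, 0.2204]
ee_rot: [0.629, 0.323, -0.629, 0.323]
wrist_force: [-1.3, -0.3, -0.1]
opening: 0.998
```

Run:
```python
from plan import *
import cv2
st=status.state(); cv2.imwrite("pics/w1.png",vision.read_camera("wrist")); print(st["t"],st["position"],yaw(st),st["wrist_force"])
c=cam("wrist",st)
print(proj(c,[(.4723,.1545,.074),(.4996,.1356,.034),(.4444,.1751,.034)]))
```

```text
2.65 [0.47193647 0.1533082  0.22044617] -35.68178985245619 [-1.32190912 -0.27773555 -0.13783301]
[[279.18337199 202.43688351]
 [312.25727515 190.53722493]
 [244.82000324 190.66313837]]
```

View pics/w1.png

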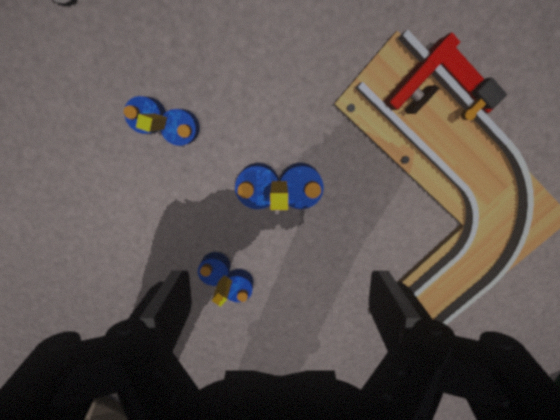

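The wrist view agrees with the top camera. The post top is at (279,201) and the fittings at (246,190) and (313,190), all within about 1.5 px of the prediction, so I'll descend.

Run:
```python
from plan import *
st=status.state(); c=cam("wrist",st)
print(back(c,279.3,201,.074),back(c,313.3,190,.034),back(c,246,190,.034))
plan([(6,(.4723,.1543,.067),-35.6),(4,(.4723,.1543,.067),-35.6)],-1)
```

```text
[0.47314323 0.15566831 0.074     ] [0.50074771 0.13561679 0.034     ] [0.44576406 0.17509456 0.034     ]
10 [[-1, [2.56, -0.0, -0.02], np.float64(-0.0)],
[-1, [2.56, -0.0, -0.01], np.float64(-0.0)],
[-1, [2.56, -0.0, -0.02], np.float64(-0.0)],
[-1, [2.55, -0.01, -0.01], np.float64(-0.0)],
[-1, [2.56, -0.0, -0.02], np.float64(-0.0)],
[-1, [2.55, -0.01, -0.01], np.float64(-0.1)],
[-1, [0.0, 0.0, -0.0], np.float64(0.0)],
[-1, [0.0, 0.0, -0.0], np.float64(0.0)],
[-1, [0.0, 0.0, -0.0], np.float64(0.0)],
[-1, [0.0, 0.0, -0.0], np.float64(0.0)]]
end [0.4723 0.1543 0.067 ] -35.56
```

>>> {"api": "carry_out", "payload": {
  "moves": [
    [-1,[2.5,0,-0.2],0],
    [-1,[2.5,0,0],0],
    [-1,[2.5,0,0],0],
    [-1,[2.5,0,0],0],
    [-1,[2.5,0,0],0],
    [-1,[1.4,0,0],0],
    [-1,[1.4,0,0],0],
    [-1,[0,0,0],0],
    [-1,[0,0,0],0],
    [-1,[0,0,0],0]
  ]
}}

```text
t: 3.95
position: [0.4737, 0.1555, 0.0681]
ee_rot: [0.63, 0.323, -0.628, 0.323]
wrist_force: [-0.7, 0.1, -0.7]
opening: 1.001
```

Run:
```python
from plan import *
import cv2
st=status.state(); cv2.imwrite("pics/w2.png",vision.read_camera("wrist")); print(st["t"],st["position"],yaw(st),st["wrist_force"])
cv2.imwrite("pics/s2.png",cv2.resize(vision.read_camera("side")[190:330,180:360],None,fx=4,fy=4))
```

```text
3.95 [0.47372629 0.15551257 0.0680681 ] -35.64995412562752 [-0.72696363  0.05966359 -0.68823423]
```

View pics/w2.png

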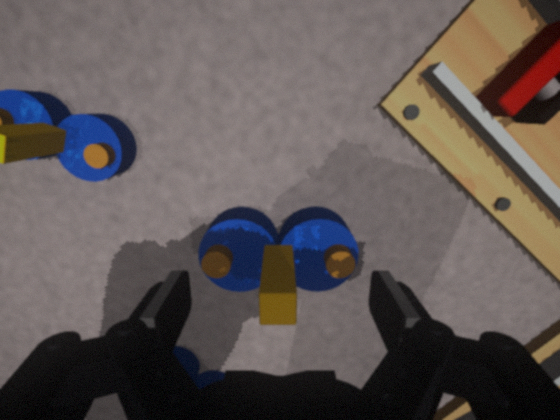

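View pics/s2.png

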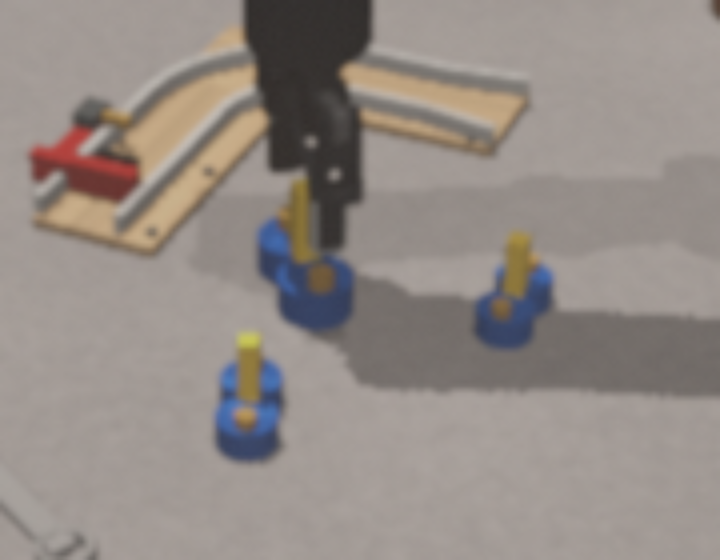

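The post is centred between the open fingers (top at (278,305)), so I'll close on it.

>>> {"api": "carry_out", "payload": {
  "moves": [
    [1,[0,0,0],0],
    [1,[0,0,0],0],
    [1,[0,0,0],0],
    [1,[0,0,0],0],
    [1,[0,0,0],0],
    [1,[0,0,0],0],
    [1,[-1,0,0],0],
    [1,[-2,0,0],0],
    [1,[-2,0,0],0],
    [1,[0,0,0],0]
  ],
  "newtons": 30
}}

```text
t: 5.3
position: [0.4742, 0.1557, 0.1187]
ee_rot: [0.63, 0.323, -0.628, 0.323]
wrist_force: [0.7, 0.7, -4.4]
opening: 0.18
```

Run:
```python
from plan import *
import cv2
st=status.state(); cv2.imwrite("pics/w3.png",vision.read_camera("wrist")); print(st["t"],st["position"],yaw(st),st["wrist_force"],st["opening"])
cv2.imwrite("pics/s3.png",cv2.resize(vision.read_camera("side")[190:330,180:360],None,fx=4,fy=4))
```

```text
5.3 [0.47417361 0.15567832 0.11870113] -35.66316890520685 [ 0.67632583  0.74524175 -4.36752839] 0.17954953819010347
```

View pics/w3.png

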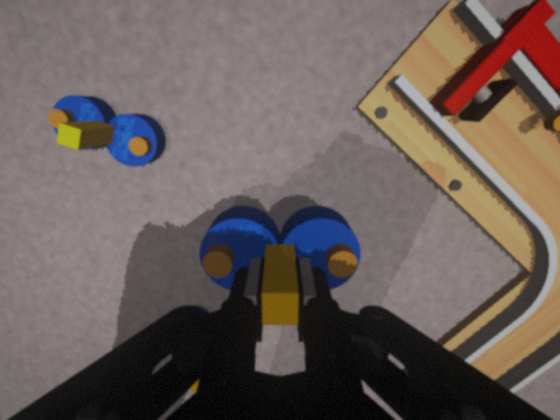

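View pics/s3.png

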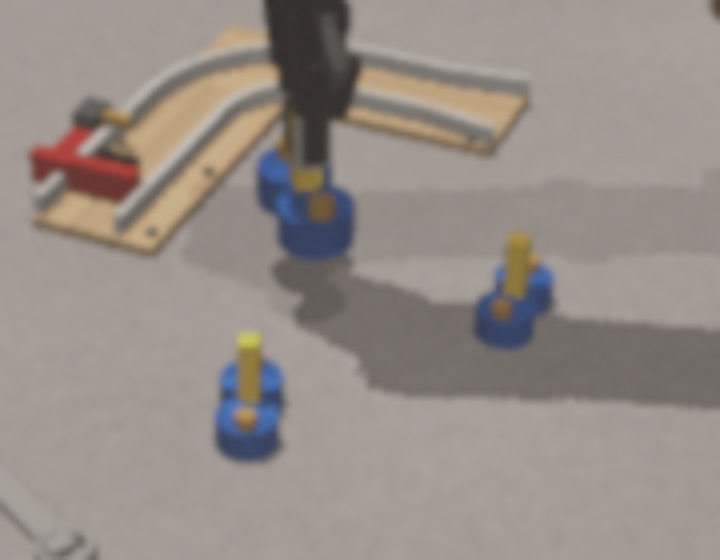

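It lifted upright, and the wrist force shows about −4.4 N in z, which fits the 0.35 kg carrier. Next I'll carry it to above the entry.

Run:
```python
from plan import *
st=status.state(); c=cam("wrist",st)
a=back(c,218,263,.0847);b=back(c,343,263,.0847);m=(a+b)/2
Rm=R.from_quat(st["ee_rot"]).as_matrix();print(np.linalg.norm(a-b),Rm.T@(m-st["position"]),Rm.T@(b-a))
plan([(8,(.5232,-.0734,.120),14.05),(2,(.5232,-.0734,.120),14.05)],1)
```

```text
0.06698968982095256 [ 0.03212933  0.00052973 -0.00136647] [-2.30062285e-05  6.69896830e-02 -1.97426240e-05]
10 [[1, [-0.04, 2.18, 1.95], np.float64(-6.2)], [1, [-0.04, 1.95, 2.17], np.float64(-6.2)], [1, [-0.04, 1.71, 2.37], np.float64(-6.2)], [1, [-0.04, 1.44, 2.54], np.float64(-6.2)], [1, [-0.04, 1.16, 2.68], np.float64(-6.2)], [1, [-0.04, 0.86, 2.79], np.float64(-6.2)], [1, [-0.04, 0.56, 2.87], np.float64(-6.3)], [1, [-0.04, 0.23, 2.91], np.float64(-6.2)], [1, [0.0, 0.0, 0.0], np.float64(-0.0)], [1, [0.0, 0.0, 0.01], np.float64(-0.0)]]
end [ 0.5232 -0.0735  0.12  ] 14.04
```

>>> {"api": "carry_out", "payload": {
  "moves": [
    [1,[0,2.2,1.95],-6.2],
    [1,[0,1.95,2.15],-6.2],
    [1,[0,1.7,2.35],-6.2],
    [1,[-0.1,1.45,2.55],-6.2],
    [1,[0,1.15,2.7],-6.2],
    [1,[0,0.85,2.8],-6.2],
    [1,[0,0.55,2.85],-6.3],
    [1,[0,0.25,2.9],-6.2],
    [1,[0,0,0],0],
    [1,[0,0,0],0]
  ]
}}

```text
t: 6.65
position: [0.5229, -0.0719, 0.1173]
ee_rot: [0.435, 0.558, -0.435, 0.556]
wrist_force: [0.2, 0.8, -4.1]
opening: 0.183
```

```bash
cat > look.py <<'E'
import sys,cv2
from plan import *; from trk import *
tag=sys.argv[1]
st=status.state(); im=vision.read_camera("wrist"); c=cam("wrist",st); pose=np.load("pose.npy")
np.save(f"pics/st_{tag}.npy",np.r_[st["position"],st["ee_rot"]])
print(st["t"],st["position"].round(4),round(yaw(st),2),st["wrist_force"].round(1),round(st["opening"],3))
cv2.imwrite(f"pics/w_{tag}_raw.png",im)
# track coords
p=st["position"]-np.r_[pose[:2],0];cc,s=np.cos(pose[2]),np.sin(pose[2])
print("TCP in track",(cc*p[0]+s*p[1])*1000,(-s*p[0]+cc*p[1])*1000,"yaw rel",yaw(st)-np.degrees(pose[2]))
o=im.copy()
for l in lines():
    q=proj(c,w(l,pose)); cv2.polylines(o,[np.int32(q.round())],0,(0,0,255),1)
cv2.imwrite(f"pics/w_{tag}.png",cv2.resize(o,(784,588)))
E
python3 look.py e1
```

```text
6.65 [ 0.5229 -0.0719  0.1173] 14.02 [ 0.2  0.8 -4.1] 0.183
TCP in track -69.91099620926947 -88.46359058822104 yaw rel -0.02739250377866398
```

View pics/w_e1.png

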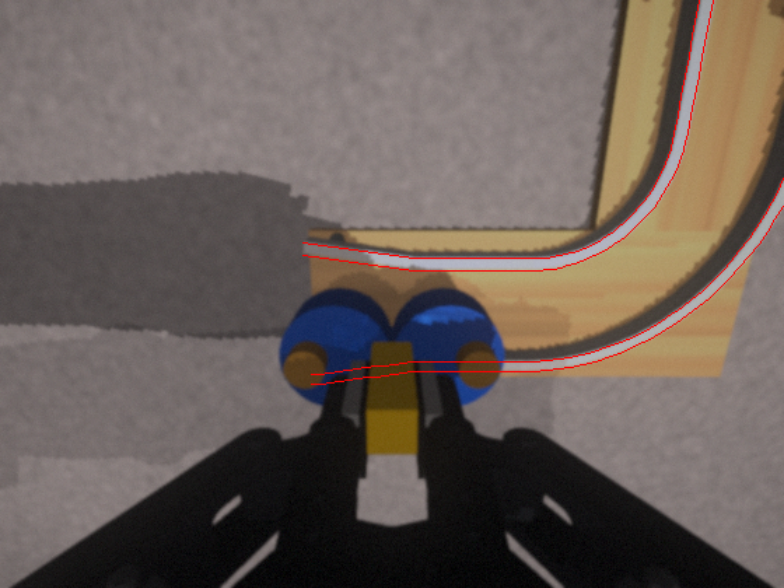

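The overlay of the fitted track matches the rails to about 1 px, so the track pose is good. I'll lower to just above rail height and compare the carrier directly with the rails.

>>> {"api": "carry_out", "payload": {
  "moves": [
    [1,[0.5,0,0],0],
    [1,[1.0,0,0],0],
    [1,[0.6,0,0],0],
    [1,[0,0,0],0],
    [1,[0,0,0],0],
    [1,[0,0,0],0],
    [1,[0,0,0],0],
    [1,[0,0,0],0],
    [1,[0,0,0],0],
    [1,[0,0,0],0]
  ]
}}

```text
t: 7.95
position: [0.5238, -0.0727, 0.0973]
ee_rot: [0.435, 0.557, -0.435, 0.557]
wrist_force: [0.2, -0.3, -3.1]
opening: 0.181
```

```bash
python3 look.py e2
python3 - <<'E'
import cv2
im=cv2.imread('pics/w_e2_raw.png')[150:310,170:390]
cv2.imwrite('pics/z_e2.png',cv2.resize(im,None,fx=3.6,fy=3.6,interpolation=cv2.INTER_CUBIC))
E
```

```text
7.95 [ 0.5238 -0.0727  0.0973] 14.05 [ 0.2 -0.3 -3.1] 0.181
TCP in track -69.19929253791426 -89.50370232707216 yaw rel 0.0015850336852825109
```

View pics/z_e2.png

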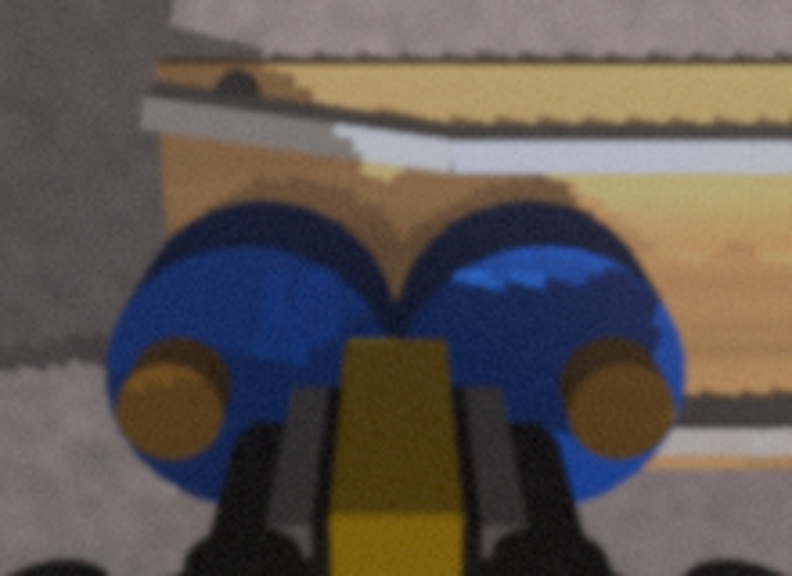

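View pics/w_e2.png

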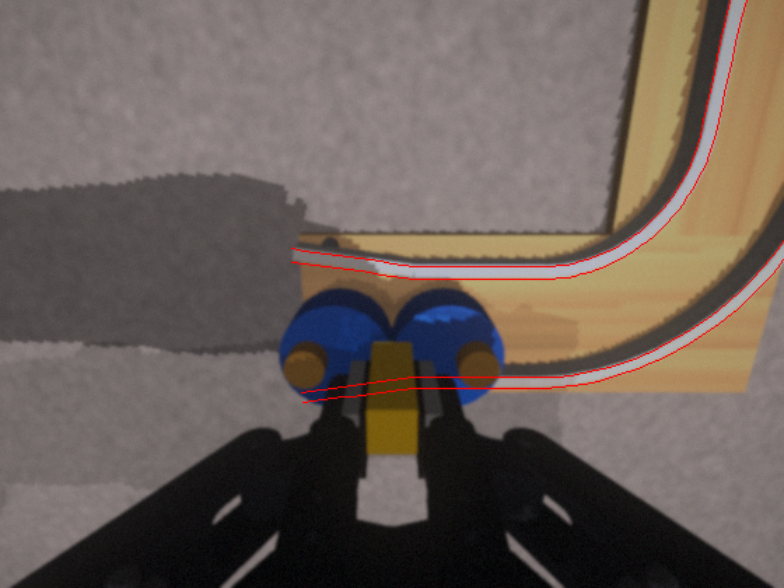

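Run:
```python
import cv2
from plan import *; from trk import *
v=np.load("pics/st_e2.npy"); st={"position":v[:3],"ee_rot":v[3:]}; c=cam("wrist",st)
Rm=R.from_quat(v[3:]).as_matrix()
im=cv2.imread('pics/w_e2_raw.png'); o=cv2.resize(im[150:310,170:390],None,fx=3.6,fy=3.6,interpolation=cv2.INTER_CUBIC)
def draw(off,col):
    t=np.linspace(0,2*np.pi,80)
    for s in (-1,1):
        for h,r,cx in ((.024,.023,.023),(.0,.023,.023),(.034,.008,.034)):
            P=np.c_[np.full(80,.068-h),s*cx+off[0]+r*np.cos(t),off[1]+r*np.sin(t)]
            q=(proj(c,(Rm@P.T).T+v[:3])-[170,150]+.5)*3.6-.5
            cv2.polylines(o,[np.int32(q.round())],1,col,1)
draw((.0005,-.0014),(0,0,255)); draw((.0,.0),(0,255,0))
cv2.imwrite('pics/z_e2b.png',o)
a=back(c,217.2,264.4,.0633);b=back(c,342.2,263.9,.0633);print(Rm.T@((a+b)/2-v[:3]),np.linalg.norm(a-b))
```

```text
[ 0.03399012 -0.00049486  0.00011022] 0.06787172612172318
```

View pics/z_e2b.png

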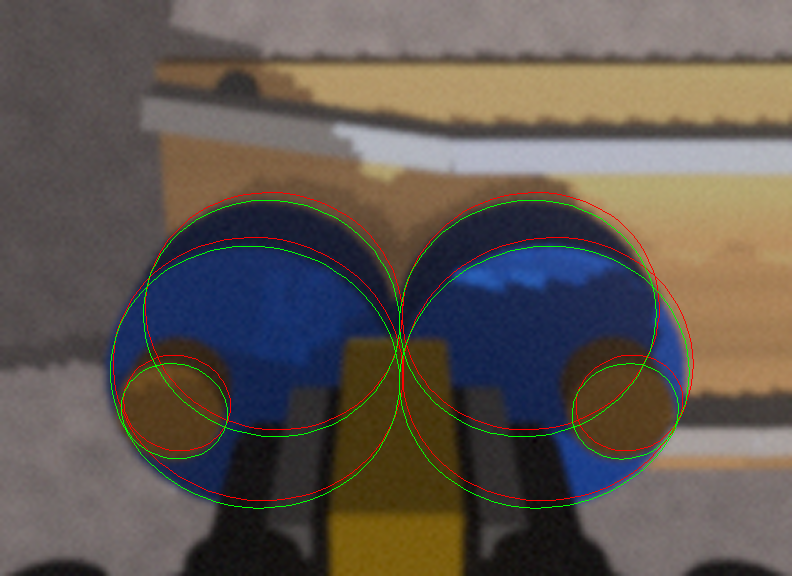

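The green model, at zero offset from the TCP, fits the carrier outline. That puts the carrier within about 0.5 mm of the centre line, so I'll lower gently.

>>> {"api": "carry_out", "payload": {
  "moves": [
    [1,[0.4,0,0],0],
    [1,[0.4,0,0],0],
    [1,[0.4,0,0],0],
    [1,[0.3,0,0],0],
    [1,[0.3,0,0],0],
    [1,[0.2,0,0],0],
    [1,[0,0,0],0],
    [1,[0,0,0],0],
    [1,[0,0,0],0],
    [1,[0,0,0],0]
  ]
}}

```text
t: 9.25
position: [0.5239, -0.0727, 0.0774]
ee_rot: [0.435, 0.557, -0.435, 0.557]
wrist_force: [-0.3, 0.5, -3.8]
opening: 0.18
```

```bash
python3 look.py e3
```

```text
9.25 [ 0.5239 -0.0727  0.0774] 14.05 [-0.3  0.5 -3.8] 0.18
TCP in track -69.10351366105789 -89.55136052968717 yaw rel 0.0013486806969922327
```

View pics/w_e3.png

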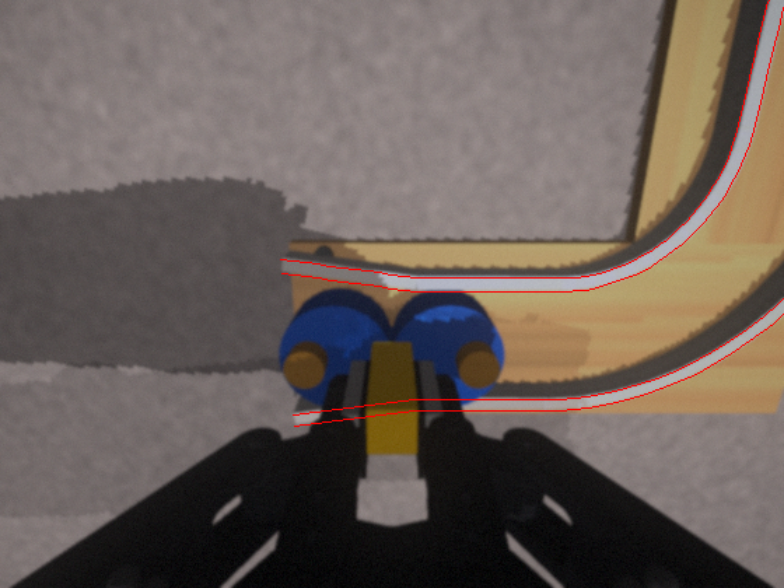

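It's between the rails, hanging about 1 mm above the floor. I'll lower until it touches.

>>> {"api": "carry_out", "payload": {
  "moves": [
    [1,[0.1,0,0],0],
    [1,[0,0,0],0],
    [1,[0.05,0,0],0],
    [1,[0,0,0],0],
    [1,[0.05,0,0],0],
    [1,[0,0,0],0],
    [1,[0,0,0],0],
    [1,[0,0,0],0],
    [1,[0,0,0],0],
    [1,[0,0,0],0]
  ]
}}

```text
t: 10.55
position: [0.5239, -0.0727, 0.0753]
ee_rot: [0.435, 0.557, -0.435, 0.557]
wrist_force: [0.4, 0.4, -3.6]
opening: 0.177
```

>>> {"api": "carry_out", "payload": {
  "moves": [
    [1,[0.05,0,0],0],
    [1,[0,0,0],0],
    [1,[0,0,0],0],
    [1,[0,0,0],0],
    [1,[0.05,0,0],0],
    [1,[0,0,0],0],
    [1,[0,0,0],0],
    [1,[0,0,0],0],
    [1,[0,0,0],0],
    [1,[0,0,0],0]
  ]
}}

```text
t: 11.8
position: [0.5242, -0.0727, 0.0752]
ee_rot: [0.435, 0.557, -0.435, 0.558]
wrist_force: [-2.0, -0.4, 6.9]
opening: 0.183
```

```bash
python3 look.py e4
python3 - <<'E'
import cv2
from rig import vision
cv2.imwrite("pics/s4.png",cv2.resize(vision.read_camera("side")[180:270,180:330],None,fx=5,fy=5,interpolation=cv2.INTER_CUBIC))
E
```

```text
11.8 [ 0.5242 -0.0727  0.0752] 14.05 [-2.  -0.4  6.9] 0.183
TCP in track -68.79976052703468 -89.5846054855278 yaw rel -0.0009101357842311586
```

View pics/s4.png

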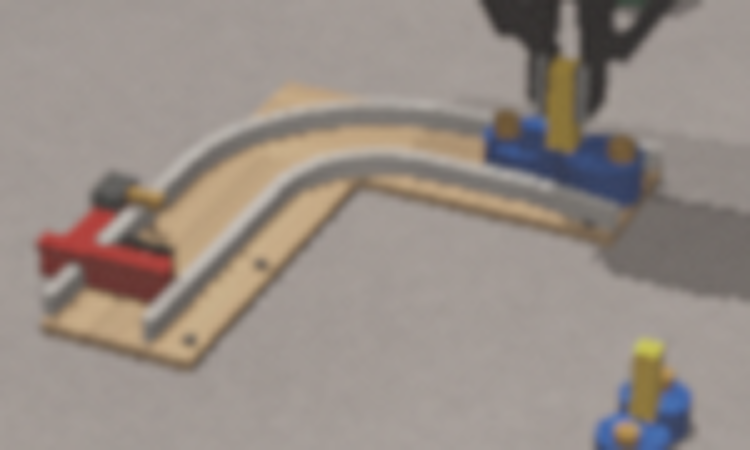

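It's on the floor, with the force change showing about 10 N of downward press; I'll ease that off. Next I'll plan the path with both shoe centres on the centre line.

```bash
cat > path.py <<'E'
import numpy as np, sys
from plan import *; from trk import *
from scipy.optimize import brentq
L1=90*np.pi/2
def cl(s): # s=0 at x=0 start of bend (mm)
    if s<0: return np.array([s,-90.])
    if s<L1: t=s/90-np.pi/2; return 90*np.array([np.cos(t),np.sin(t)])
    return np.array([90.,s-L1])
def mid(sr):
    a=cl(sr); sf=brentq(lambda s:np.linalg.norm(cl(s)-a)-46,sr+40,sr+60); b=cl(sf)
    return (a+b)/2,np.degrees(np.arctan2(*(b-a)[::-1]))
def rows(sr0,sr1,n,z,start=None,bias=(0,0)):
    """n rows, carrying from the current pose to mid(sr1); returns tool rows"""
    pose=np.load("pose.npy"); st=status.state()
    p=np.array(st["position"]) if start is None else np.array(start[0]); y=yaw(st) if start is None else start[1]
    out=[]
    for k in range(1,n+1):
        m,th=mid(sr0+(sr1-sr0)*k/n)
        T=w(np.r_[(m+bias)/1000,0],pose)[0]; ty=th+np.degrees(pose[2]); T[2]=p[2]+(z-p[2])*k/n
        d=T-p; a=np.radians(y); e=np.array([np.cos(a),np.sin(a)]); f=np.array([np.sin(a),-np.cos(a)])
        s=np.round(100*np.array([-d[2],d[:2]@e,d[:2]@f]),2); r=round(float(y-ty),1)
        out.append([1,s.tolist(),r]); p=p+np.r_[(s[1]*e+s[2]*f)/100,-s[0]/100]; y-=r
    print(str(out).replace("], [1,","],\n[1,")); print("end",p.round(4),round(y,2),"track mid",m,th)
    return p,y
E
python3 - <<'E'
from path import *
for s in (-92,-46,-23,0,23,L1/2-23.2,L1-46,L1-23,L1,L1+40): print(s,mid(s))
rows(-92,-52,8,.0752)
E
```

```text
-92 (array([-69., -90.]), np.float64(0.0))
-46 (array([-23., -90.]), np.float64(0.0))
-23 (array([-4.77734467e-02, -8.85183468e+01]), np.float64(3.693534854453442))
0 (array([ 22.23627056, -84.12222222]), np.float64(14.806506911897522))
23 (array([ 42.77876779, -75.76923535]), np.float64(29.4487616763519))
47.485834705770344 (array([ 61.56605923, -61.4867494 ]), np.float64(45.03692819296964))
95.3716694115407 (array([ 84.24906974, -21.7537855 ]), np.float64(75.52009442084952))
118.3716694115407 (array([88.53853545,  0.20305446]), np.float64(86.3568608066418))
141.3716694115407 (array([90., 23.]), np.float64(90.0))
181.3716694115407 (array([90., 63.]), np.float64(90.0))
[[1, [0.0, 0.48, 0.04], -0.0],
[1, [0.0, 0.5, 0.0], -0.0],
[1, [0.0, 0.5, 0.0], -0.0],
[1, [0.0, 0.5, 0.0], -0.0],
[1, [0.0, 0.5, 0.0], -0.0],
[1, [0.0, 0.5, 0.0], -0.0],
[1, [0.0, 0.5, 0.0], -0.0],
[1, [0.0, 0.5, 0.0], -0.0]]
end [ 0.5629 -0.0634  0.0752] 14.05 track mid [-29. -90.] 0.0
```

View pics/w_e4.png

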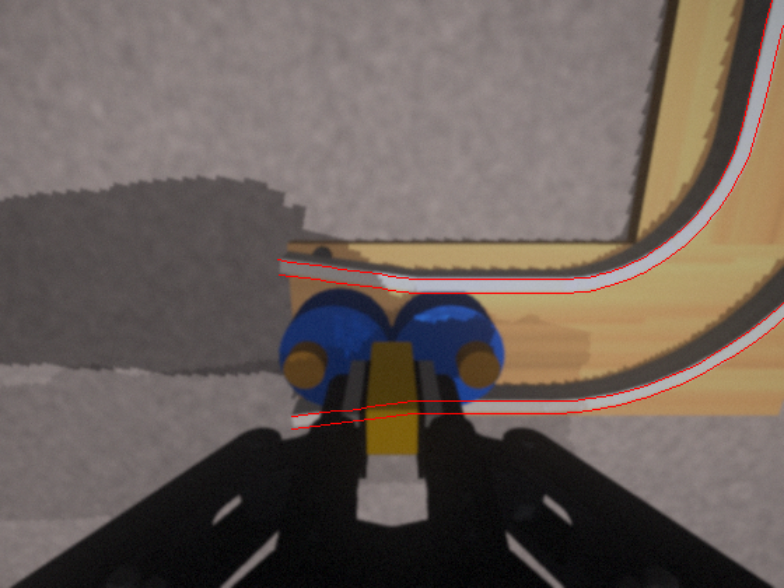

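>>> {"api": "carry_out", "payload": {
  "moves": [
    [1,[-0.06,0,0],0],
    [1,[0,0.5,0.04],0],
    [1,[0,0.5,0],0],
    [1,[0,0.5,0],0],
    [1,[0,0.5,0],0],
    [1,[0,0.5,0],0],
    [1,[0,0.5,0],0],
    [1,[0,0.5,0],0],
    [1,[0,0.5,0],0],
    [1,[0,0,0],0]
  ],
  "newtons": 25
}}

```text
t: 13.15
position: [0.5641, -0.063, 0.0753]
ee_rot: [0.436, 0.557, -0.434, 0.558]
wrist_force: [-0.1, -0.7, 2.8]
opening: 0.18
```

```bash
python3 look.py e5;python3 - <<'E'
from path import *
rows(-51.5,-15,9,status.state()["position"][2])
E
```

```text
13.15 [ 0.5641 -0.063   0.0753] 14.07 [-0.1 -0.7  2.8] 0.18
TCP in track -27.735955858473837 -89.83014675286343 yaw rel 0.017978146888779634
[[1, [-0.0, 0.33, 0.02], 0.0],
[1, [-0.0, 0.41, -0.01], -0.0],
[1, [-0.0, 0.4, -0.01], -0.3],
[1, [-0.0, 0.41, -0.01], -0.5],
[1, [-0.0, 0.4, -0.03], -0.7],
[1, [-0.0, 0.41, -0.02], -1.0],
[1, [-0.0, 0.4, -0.03], -1.1],
[1, [-0.0, 0.41, -0.04], -1.5],
[1, [-0.0, 0.4, -0.03], -1.6]]
end [ 0.598  -0.0518  0.0753] 20.76 track mid [  7.84146004 -87.30413223] 6.73120568635235
```

View pics/w_e5.png

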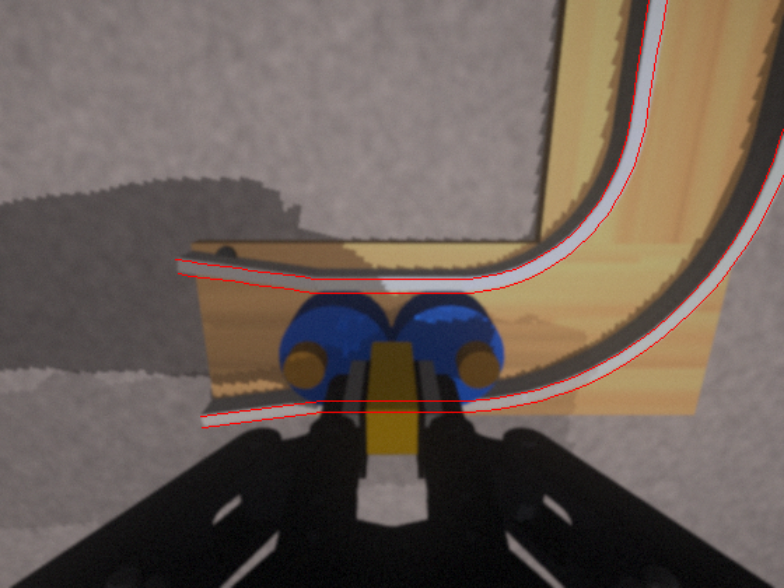

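The carrier slides centred and the side forces are about zero. On to the bend.

>>> {"api": "carry_out", "payload": {
  "moves": [
    [1,[0,0.35,0.02],0],
    [1,[0,0.4,0],0],
    [1,[0,0.4,-0.01],-0.3],
    [1,[0,0.4,-0.02],-0.5],
    [1,[0,0.4,-0.02],-0.7],
    [1,[0,0.4,-0.02],-1.0],
    [1,[0,0.4,-0.03],-1.1],
    [1,[0,0.4,-0.04],-1.5],
    [1,[0,0.4,-0.03],-1.6],
    [1,[0,0,0],0]
  ]
}}

```text
t: 14.45
position: [0.5971, -0.0526, 0.0753]
ee_rot: [0.402, 0.581, -0.402, 0.582]
wrist_force: [-1.6, -0.9, 5.6]
opening: 0.186
```

```bash
python3 look.py e6;python3 - <<'E'
from path import *
rows(-15,18,9,status.state()["position"][2])
E
```

```text
14.45 [ 0.5971 -0.0526  0.0753] 20.75 [-1.6 -0.9  5.6] 0.186
TCP in track 6.762532273994405 -87.83337649592826 yaw rel 6.7047081942572895
[[1, [-0.0, 0.48, -0.06], -1.7],
[1, [-0.0, 0.36, -0.02], -1.9],
[1, [-0.0, 0.36, -0.02], -2.1],
[1, [-0.0, 0.35, -0.01], -2.2],
[1, [-0.0, 0.36, -0.01], -2.3],
[1, [-0.0, 0.35, -0.01], -2.4],
[1, [-0.0, 0.36, -0.0], -2.3],
[1, [-0.0, 0.35, -0.01], -2.3],
[1, [-0.0, 0.36, -0.01], -2.4]]
end [ 0.6255 -0.0354  0.0753] 40.35 track mid [ 38.50553119 -78.02771346] 26.265662814514
```

>>> {"api": "carry_out", "payload": {
  "moves": [
    [1,[-0.05,0.45,-0.06],-1.7],
    [1,[0,0.35,-0.02],-1.9],
    [1,[0,0.35,-0.02],-2.1],
    [1,[0,0.35,-0.01],-2.2],
    [1,[0,0.35,-0.01],-2.3],
    [1,[0,0.35,-0.01],-2.4],
    [1,[0,0.35,0],-2.3],
    [1,[0,0.35,-0.01],-2.3],
    [1,[0,0.35,-0.01],-2.4],
    [1,[0,0,0],0]
  ]
}}

```text
t: 15.75
position: [0.6247, -0.0349, 0.0753]
ee_rot: [0.297, 0.642, -0.296, 0.642]
wrist_force: [0.2, 0.3, 1.8]
opening: 0.185
```

```bash
python3 look.py e7;python3 - <<'E'
from path import *
rows(18,52,9,status.state()["position"][2])
E
```

```text
15.75 [ 0.6247 -0.0349  0.0753] 40.41 [0.2 0.3 1.8] 0.185
TCP in track 37.87334177626046 -77.3088981917121 yaw rel 26.365604902236008
[[1, [-0.0, 0.39, 0.09], -2.3],
[1, [-0.0, 0.37, -0.01], -2.4],
[1, [-0.0, 0.36, -0.01], -2.4],
[1, [-0.0, 0.37, -0.0], -2.4],
[1, [-0.0, 0.36, -0.01], -2.5],
[1, [-0.0, 0.37, -0.01], -2.4],
[1, [-0.0, 0.36, -0.01], -2.4],
[1, [-0.0, 0.37, -0.0], -2.4],
[1, [-0.0, 0.36, -0.01], -2.4]]
end [ 0.646  -0.01    0.0753] 61.99 track mid [ 64.57135468 -58.32272417] 47.91073507501176
```

View pics/w_e7.png

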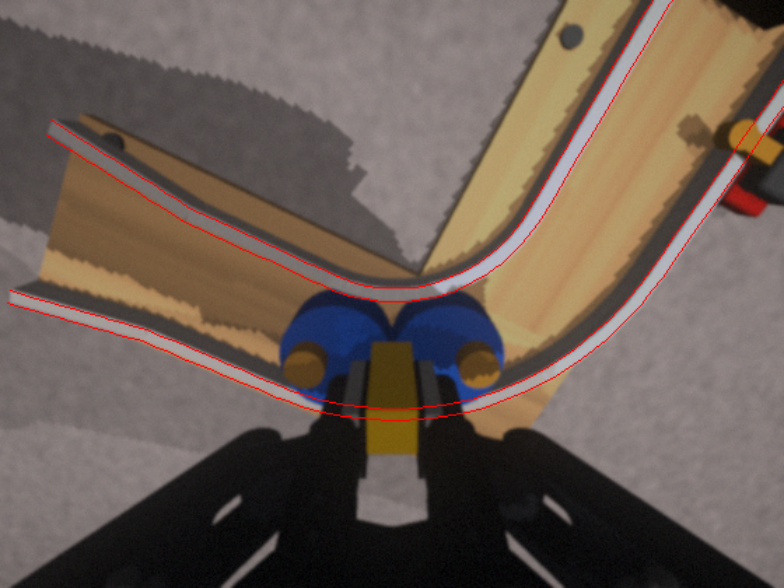

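Forces are near zero, so I'll continue through the middle of the bend.

>>> {"api": "carry_out", "payload": {
  "moves": [
    [1,[0,0.4,0.04],-2.3],
    [1,[0,0.37,-0.01],-2.4],
    [1,[0,0.36,-0.01],-2.4],
    [1,[0,0.37,0],-2.4],
    [1,[0,0.36,-0.01],-2.5],
    [1,[0,0.37,-0.01],-2.4],
    [1,[0,0.36,-0.01],-2.4],
    [1,[0,0.37,0],-2.4],
    [1,[0,0.36,-0.01],-2.4],
    [1,[0,0,0],0]
  ]
}}

```text
t: 17.05
position: [0.6456, -0.0093, 0.0753]
ee_rot: [0.171, 0.686, -0.17, 0.686]
wrist_force: [1.2, -0.8, 1.6]
opening: 0.182
```

```bash
python3 look.py e8;python3 - <<'E'
from path import *
rows(52,86,9,status.state()["position"][2])
E
```

```text
17.05 [ 0.6456 -0.0093  0.0753] 62.03 [ 1.2 -0.8  1.6] 0.182
TCP in track 64.29408689446933 -57.53328064164054 yaw rel 47.985064218063116
[[1, [-0.0, 0.33, 0.07], -2.4],
[1, [-0.0, 0.36, -0.01], -2.4],
[1, [-0.0, 0.37, -0.01], -2.4],
[1, [-0.0, 0.36, -0.01], -2.4],
[1, [-0.0, 0.37, -0.0], -2.4],
[1, [-0.0, 0.36, -0.01], -2.4],
[1, [-0.0, 0.37, -0.01], -2.4],
[1, [-0.0, 0.36, -0.01], -2.4],
[1, [-0.0, 0.37, -0.0], -2.4]]
end [0.6557 0.0212 0.0753] 83.6 track mid [ 81.53088789 -30.39266885] 69.55580733550953
```

>>> {"api": "carry_out", "payload": {
  "moves": [
    [1,[0,0.33,0.04],-2.4],
    [1,[0,0.36,-0.01],-2.4],
    [1,[0,0.37,-0.01],-2.4],
    [1,[0,0.36,-0.01],-2.4],
    [1,[0,0.37,0],-2.4],
    [1,[0,0.36,-0.01],-2.4],
    [1,[0,0.37,-0.01],-2.4],
    [1,[0,0.36,-0.01],-2.4],
    [1,[0,0.37,0],-2.4],
    [1,[0,0,0],0]
  ]
}}

```text
t: 18.35
position: [0.6552, 0.0215, 0.0754]
ee_rot: [0.04, 0.706, -0.039, 0.706]
wrist_force: [0.6, 0.7, 1.0]
opening: 0.182
```

```bash
python3 look.py e9;python3 - <<'E'
from path import *
rows(86,118,9,status.state()["position"][2])
E
```

```text
18.35 [0.6552 0.0215 0.0754] 83.64 [0.6 0.7 1. ] 0.182
TCP in track 81.14585632124388 -29.976200109204534 yaw rel 69.59575145229464
[[1, [-0.0, 0.32, 0.04], -2.3],
[1, [-0.0, 0.34, -0.0], -2.2],
[1, [-0.0, 0.35, -0.01], -2.3],
[1, [-0.0, 0.34, 0.0], -2.0],
[1, [-0.0, 0.35, 0.01], -2.0],
[1, [-0.0, 0.34, 0.01], -1.7],
[1, [-0.0, 0.35, 0.01], -1.6],
[1, [-0.0, 0.35, 0.02], -1.4],
[1, [-0.0, 0.34, 0.02], -1.2]]
end [0.6551 0.0522 0.0754] 100.31 track mid [88.49118848 -0.15941288] 86.23866710776524
```

View pics/w_e9.png

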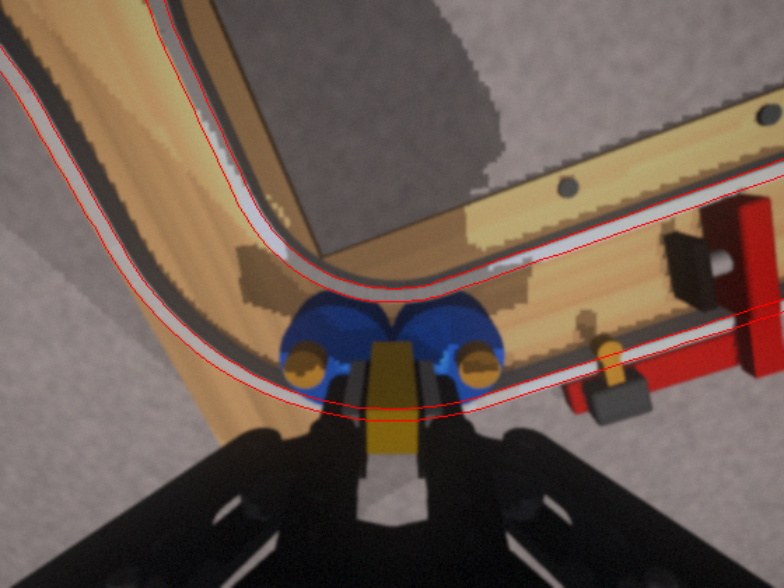

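Run:
```python
from path import *
v=np.load("pics/st_e9.npy"); st={"position":v[:3],"ee_rot":v[3:]}; c=cam("wrist",st); pose=np.load("pose.npy")
def tr(p): d=p[:2]-pose[:2]; cc,s=np.cos(pose[2]),np.sin(pose[2]); return 1000*np.array([cc*d[0]+s*d[1],-s*d[0]+cc*d[1]])
for n,u,vv,z in (("nose",608,348,.031),("nose base",618,380,.031),("buf bottom-left",676,295,.02),("buf topleft",668,235,.035)): print(n,tr(back(c,u/1.4,vv/1.4,z)))
```

```text
nose [106.87525169  53.79369268]
nose base [122.84350397  54.72522283]
buf bottom-left [99.66517001 89.19295604]
buf topleft [67.27287499 82.12914466]
```

>>> {"api": "carry_out", "payload": {
  "moves": [
    [1,[0,0.32,0.03],-2.3],
    [1,[0,0.34,0],-2.2],
    [1,[0,0.35,-0.01],-2.3],
    [1,[0,0.34,0],-2.0],
    [1,[0,0.35,0.01],-2.0],
    [1,[0,0.34,0.01],-1.7],
    [1,[0,0.35,0.01],-1.6],
    [1,[0,0.35,0.02],-1.4],
    [1,[0,0.34,0.02],-1.2],
    [1,[0,0,0],0]
  ]
}}

```text
t: 19.65
position: [0.6548, 0.0522, 0.0753]
ee_rot: [-0.063, 0.704, 0.064, 0.704]
wrist_force: [-1.1, 0.8, 0.5]
opening: 0.183
```

```bash
python3 look.py e10;python3 - <<'E'
from path import *
rows(118,141.4,6,status.state()["position"][2])
E
```

```text
19.65 [0.6548 0.0522 0.0753] 100.33 [-1.1  0.8  0.5] 0.183
TCP in track 88.20958896687392 -0.15090832087946704 yaw rel 86.28167708901258
[[1, [-0.0, 0.39, 0.05], -1.1],
[1, [-0.0, 0.38, 0.02], -1.0],
[1, [-0.0, 0.39, 0.02], -0.7],
[1, [-0.0, 0.39, 0.01], -0.5],
[1, [-0.0, 0.39, 0.01], -0.3],
[1, [-0.0, 0.39, 0.0], -0.1]]
end [0.6509 0.0751 0.0754] 104.01 track mid [90.         23.02833059] 90.0
```

View pics/w_e10.png

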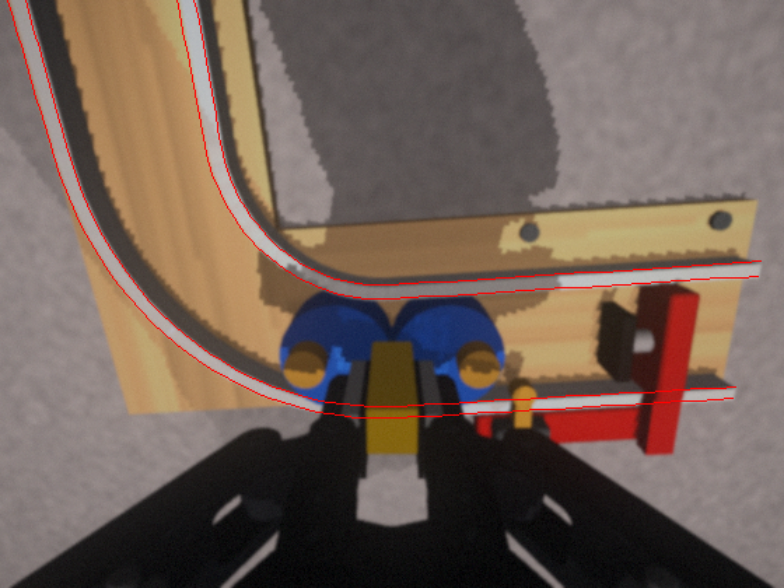

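The nose is at about y = 54 mm and the buffer face at about 93 mm, which matches the 39 mm spacing given. The carrier should seat at y ≈ 49.5 after being pushed to about 51–52. I'll push on slowly.

>>> {"api": "carry_out", "payload": {
  "moves": [
    [1,[0,0.3,0.04],-1.0],
    [1,[0,0.25,0.02],-0.7],
    [1,[0,0.25,0.01],-0.5],
    [1,[0,0.25,0.01],-0.5],
    [1,[0,0.25,0.01],-0.3],
    [1,[0,0.25,0.01],-0.3],
    [1,[0,0.25,0],-0.2],
    [1,[0,0.25,0.01],-0.1],
    [1,[0,0.25,0],0],
    [1,[0,0,0],0]
  ]
}}

```text
t: 20.95
position: [0.6519, 0.069, 0.0757]
ee_rot: [-0.087, 0.702, 0.081, 0.702]
wrist_force: [-0.5, -7.7, 4.7]
opening: 0.181
```

```bash
python3 look.py e11;python3 - <<'E'
from path import *
rows(141.4,157.4,9,status.state()["position"][2])
E
```

```text
20.95 [0.6519 0.069  0.0757] 103.65 [-0.5 -7.7  4.7] 0.181
TCP in track 89.43224541293084 16.90312396859831 yaw rel 89.60386464985599
[[1, [-0.0, 0.79, 0.05], -0.4],
[1, [-0.0, 0.18, 0.0], 0.0],
[1, [-0.0, 0.18, 0.0], 0.0],
[1, [-0.0, 0.17, 0.0], 0.0],
[1, [-0.0, 0.18, 0.0], 0.0],
[1, [-0.0, 0.18, 0.0], 0.0],
[1, [-0.0, 0.18, 0.0], 0.0],
[1, [-0.0, 0.18, 0.0], 0.0],
[1, [-0.0, 0.17, 0.0], 0.0]]
end [0.6471 0.0906 0.0757] 104.05 track mid [90.         39.02833059] 90.0
```

View pics/w_e11.png

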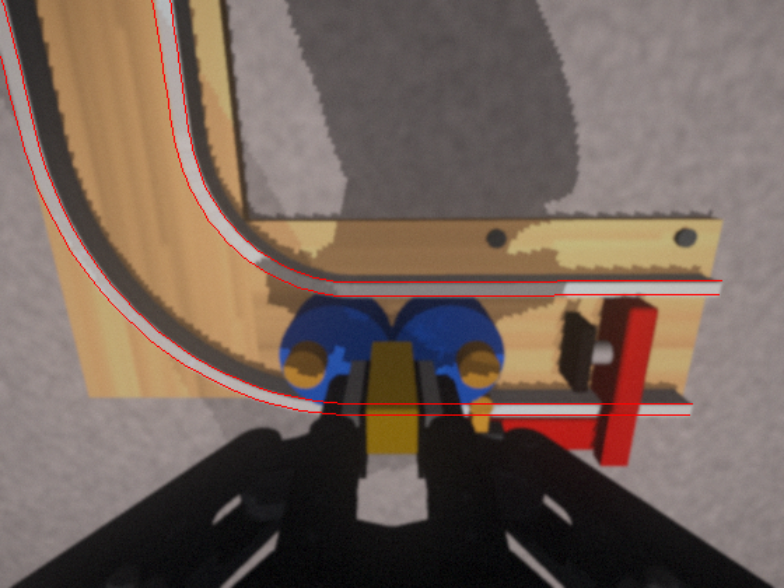

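The catch is resisting with about 8 N, as expected. I'll keep advancing in small steps.

>>> {"api": "carry_out", "payload": {
  "moves": [
    [1,[0,0.2,0.03],-0.2],
    [1,[0,0.2,0],-0.1],
    [1,[0,0.2,0],0],
    [1,[0,0.2,0],0],
    [1,[0,0.15,0],0],
    [1,[0,0.15,0],0],
    [1,[0,0.1,0],0],
    [1,[0,0,0],0],
    [1,[0,0,0],0],
    [1,[0,0,0],0]
  ]
}}

```text
t: 22.25
position: [0.6479, 0.0856, 0.0753]
ee_rot: [-0.087, 0.702, 0.087, 0.701]
wrist_force: [-3.1, -3.5, 4.5]
opening: 0.181
```

```bash
python3 look.py e12
```

```text
22.25 [0.6479 0.0856 0.0753] 104.18 [-3.1 -3.5  4.5] 0.181
TCP in track 89.64055549900515 33.990602876631485 yaw rel 90.1297991551313
```

View pics/w_e12.png

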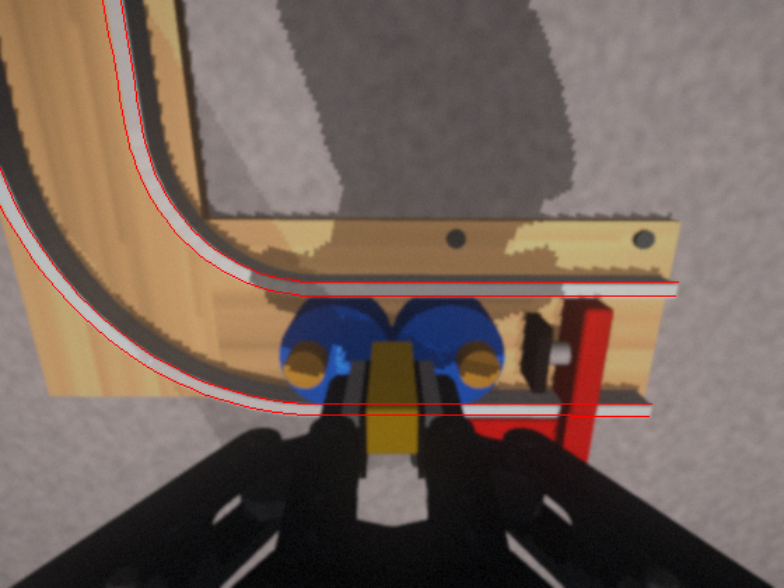

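>>> {"api": "carry_out", "payload": {
  "moves": [
    [1,[-0.03,0.2,0],0],
    [1,[0,0.2,0],0],
    [1,[0,0.2,0],0],
    [1,[0,0.2,0],0],
    [1,[0,0.15,0],0],
    [1,[0,0.15,0],0],
    [1,[0,0.1,0],0],
    [1,[0,0,0],0],
    [1,[0,0,0],0],
    [1,[0,0,0],0]
  ]
}}

```text
t: 23.55
position: [0.6452, 0.0975, 0.0754]
ee_rot: [-0.087, 0.702, 0.087, 0.701]
wrist_force: [-4.4, -0.8, -0.3]
opening: 0.178
```

```bash
python3 look.py e13
```

```text
23.55 [0.6452 0.0975 0.0754] 104.17 [-4.4 -0.8 -0.3] 0.178
TCP in track 89.81353106849184 46.19325227736235 yaw rel 90.12218489487599
```

View pics/w_e13.png

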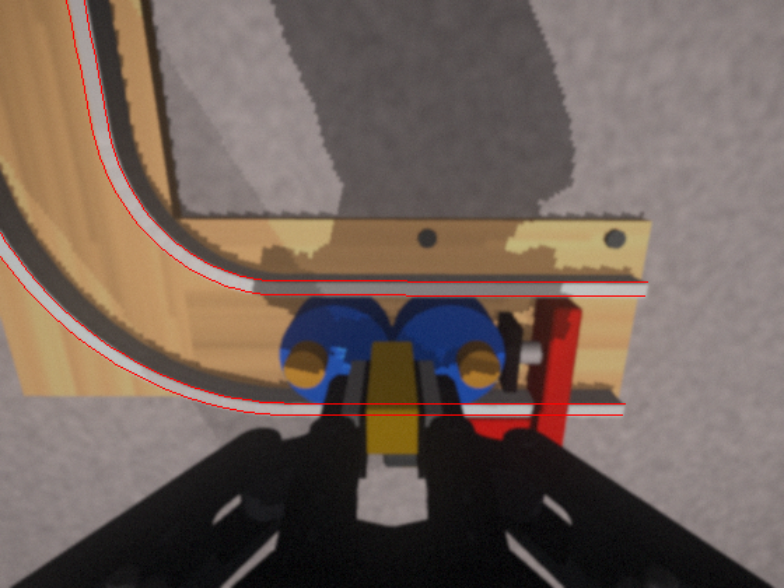

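The front shoe is just at the buffer, so now I'll press in.

>>> {"api": "carry_out", "payload": {
  "moves": [
    [1,[0,0.1,0],0],
    [1,[0,0.1,0],0],
    [1,[0,0.1,0],0],
    [1,[0,0.1,0],0],
    [1,[0,0,0],0],
    [1,[0,0,0],0],
    [1,[0,0,0],0],
    [1,[0,0,0],0],
    [1,[0,0,0],0],
    [1,[0,0,0],0]
  ]
}}

```text
t: 24.85
position: [0.6445, 0.1011, 0.0755]
ee_rot: [-0.087, 0.702, 0.087, 0.702]
wrist_force: [-4.1, 0.0, -4.9]
opening: 0.179
```

```bash
python3 look.py e14
```

```text
24.85 [0.6445 0.1011 0.0755] 104.16 [-4.1  0.  -4.9] 0.179
TCP in track 90.0613606840303 49.7981323911868 yaw rel 90.10940750355694
```

>>> {"api": "carry_out", "payload": {
  "moves": [
    [1,[0.03,0.05,0],0],
    [1,[0,0.05,0],0],
    [1,[0,0.05,0],0],
    [1,[0,0.05,0],0],
    [1,[0,0,0],0],
    [1,[0,0,0],0],
    [1,[0,0,0],0],
    [1,[0,0,0],0],
    [1,[0,0,0],0],
    [1,[0,0,0],0]
  ]
}}

```text
t: 26.15
position: [0.6445, 0.1027, 0.0755]
ee_rot: [-0.087, 0.701, 0.087, 0.702]
wrist_force: [-2.3, -4.3, -2.7]
opening: 0.177
```

```bash
python3 look.py e15; python3 -c "
import cv2
from rig import vision
cv2.imwrite('pics/s5.png',cv2.resize(vision.read_camera('side')[190:260,170:290],None,fx=6,fy=6,interpolation=cv2.INTER_CUBIC))"
```

```text
26.15 [0.6445 0.1027 0.0755] 104.13 [-2.3 -4.3 -2.7] 0.177
TCP in track 90.47806747623535 51.33536207586779 yaw rel 90.08106383912498
```

View pics/w_e15.png

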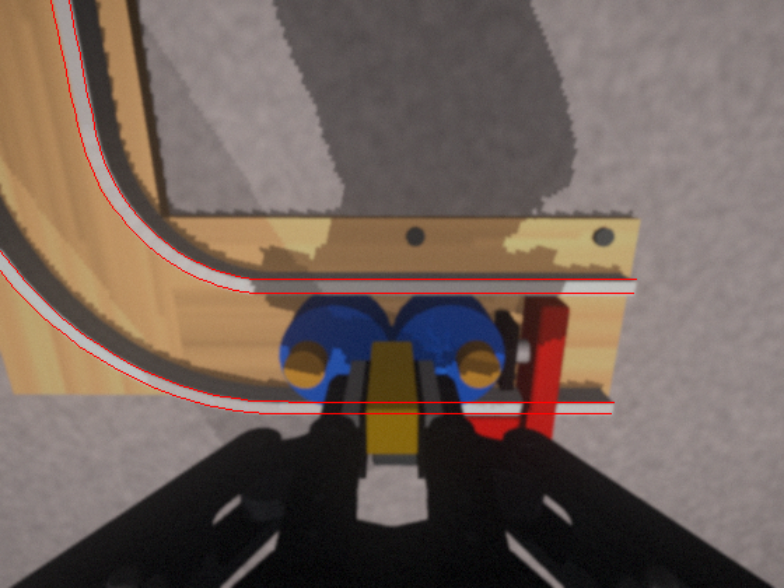

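View pics/s5.png

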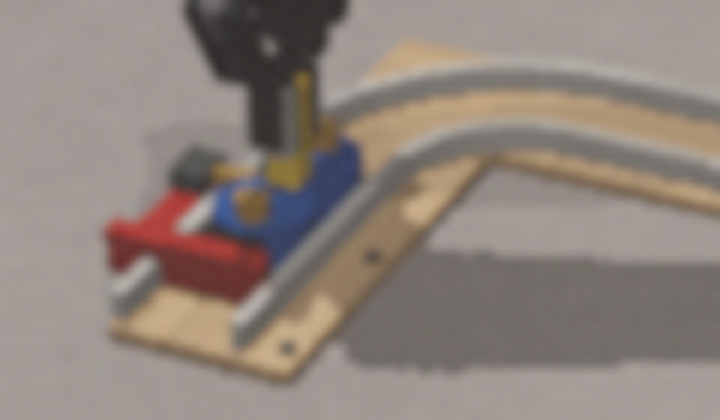

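The buffer pushes back with about 4.3 N along the track, so the catch is probably in. I'll press about 1 mm more, then back off gently to see whether it holds.

>>> {"api": "carry_out", "payload": {
  "moves": [
    [1,[0,0.05,0],0],
    [1,[0,0.05,0],0],
    [1,[0,0.05,0],0],
    [1,[0,0,0],0],
    [1,[0,0,0],0],
    [1,[0,0,0],0],
    [1,[0,0,0],0],
    [1,[0,0,0],0],
    [1,[0,0,0],0],
    [1,[0,0,0],0]
  ]
}}

```text
t: 27.5
position: [0.6445, 0.1041, 0.0755]
ee_rot: [-0.087, 0.701, 0.087, 0.702]
wrist_force: [1.6, -4.7, -3.2]
opening: 0.181
```

```bash
python3 look.py e16
```

```text
27.5 [0.6445 0.1041 0.0755] 104.11 [ 1.6 -4.7 -3.2] 0.181
TCP in track 90.72868806608395 52.70407785085704 yaw rel 90.06459011101033
```

>>> {"api": "carry_out", "payload": {
  "moves": [
    [1,[0,-0.1,0],0],
    [1,[0,-0.1,0],0],
    [1,[0,-0.1,0],0],
    [1,[0,-0.1,0],0],
    [1,[0,-0.1,0],0],
    [1,[0,-0.05,0],0],
    [1,[0,0,0],0],
    [1,[0,0,0],0],
    [1,[0,0,0],0],
    [1,[0,0,0],0]
  ]
}}

```text
t: 28.8
position: [0.6442, 0.101, 0.0755]
ee_rot: [-0.087, 0.702, 0.089, 0.701]
wrist_force: [-3.4, 4.2, -3.2]
opening: 0.184
```

```bash
python3 look.py e17
```

```text
28.8 [0.6442 0.101  0.0755] 104.25 [-3.4  4.2 -3.2] 0.184
TCP in track 89.74115889214332 49.84051048373416 yaw rel 90.20236197699636
```

The catch holds: on pulling back, the carrier stopped at y ≈ 49.8 mm with about 4 N of tension. I'll relax to neutral, release partly open and lift straight up.

>>> {"api": "carry_out", "payload": {
  "moves": [
    [1,[0.02,0.1,0],0],
    [1,[0.02,0.1,0.03],0],
    [1,[0,0,0],0],
    [1,[0,0,0],0],
    [0.6,[0,0,0],0],
    [0.5,[0,0,0],0],
    [0.4,[0,0,0],0],
    [0.3,[0,0,0],0],
    [0.3,[0,0,0],0],
    [0.3,[0,0,0],0]
  ]
}}

```text
t: 30.1
position: [0.645, 0.101, 0.075]
ee_rot: [-0.087, 0.702, 0.087, 0.702]
wrist_force: [-0.1, -0.4, -0.2]
opening: 0.352
```

```bash
python3 look.py e18
```

```text
30.1 [0.645 0.101 0.075] 104.15 [-0.1 -0.4 -0.2] 0.352
TCP in track 90.5296130108873 49.58291794665218 yaw rel 90.09918972800298
```

View pics/w_e18.png

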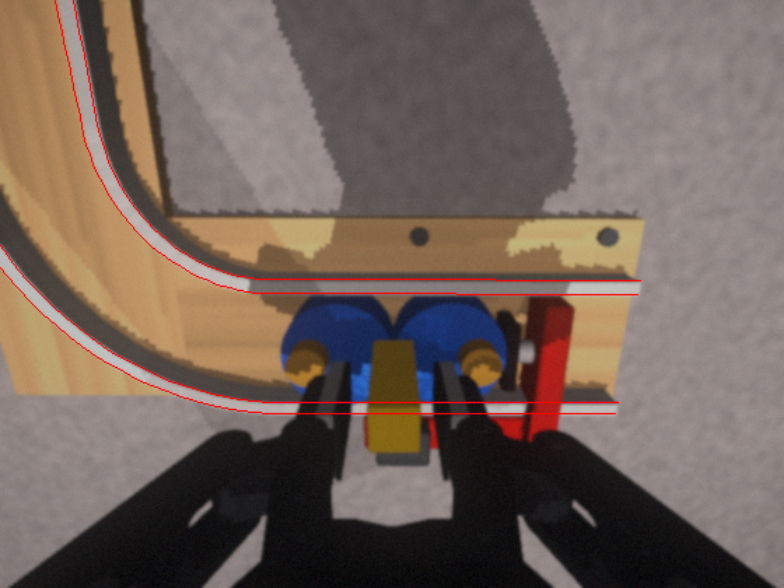

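The fingers are clear of the post on both sides (post at 370–420, pads at about 345 and 440). Lifting straight up.

>>> {"api": "carry_out", "payload": {
  "moves": [
    [0.3,[-0.5,0,0],0],
    [0.3,[-1.0,0,0],0],
    [0.3,[-2,0,0],0],
    [0.3,[-2,0,0],0],
    [0.3,[-2,0,0],0],
    [0.3,[-2,0,0],0],
    [0.3,[-2,0,0],0],
    [0.3,[0,0,0],0],
    [0.3,[0,0,0],0],
    [0.3,[0,0,0],0]
  ]
}}

```text
t: 31.4
position: [0.6444, 0.1007, 0.1887]
ee_rot: [-0.087, 0.702, 0.087, 0.701]
wrist_force: [-1.0, -0.4, -0.8]
opening: 0.349
```

```bash
python3 look.py e19;python3 - <<'E'
import cv2
im=cv2.imread('pics/w_e19_raw.png'); cv2.imwrite('pics/z19.png',cv2.resize(im[170:310,220:420],None,fx=4,fy=4,interpolation=cv2.INTER_CUBIC))
E
```

```text
31.4 [0.6444 0.1007 0.1887] 104.16 [-1.  -0.4 -0.8] 0.349
TCP in track 89.88232516311427 49.45766459506015 yaw rel 90.10739163697178
```

View pics/z19.png

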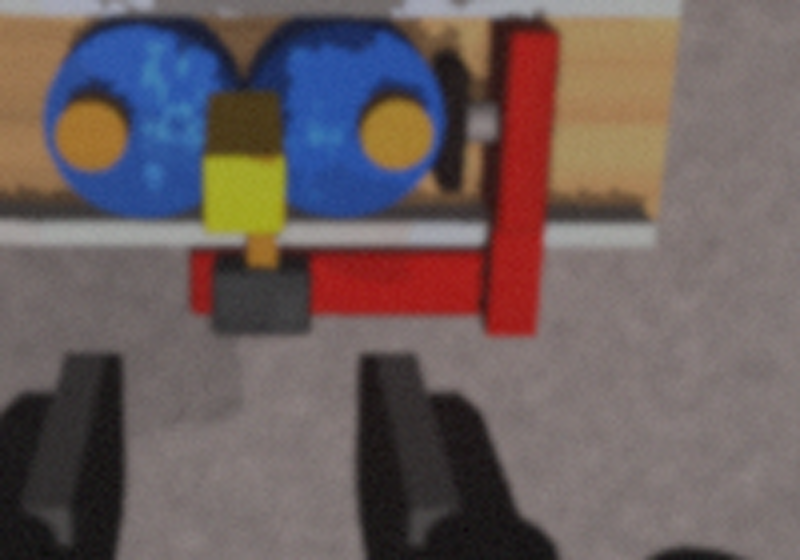

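Run:
```python
from path import *
from rig import job
v=np.load("pics/st_e19.npy"); st={"position":v[:3],"ee_rot":v[3:]}; c=cam("wrist",st); pose=np.load("pose.npy")
def tr(p): d=p[:2]-pose[:2]; cc,s=np.cos(pose[2]),np.sin(pose[2]); return 1000*np.array([cc*d[0]+s*d[1],-s*d[0]+cc*d[1]])
a=tr(back(c,220+90/4,170+133/4,.042));b=tr(back(c,220+397/4,170+132/4,.042)); print(a,b,(a+b)/2,np.linalg.norm(a-b))
print(job.job_done())
```

```text
[87.79749571 15.90511643] [87.46704602 83.89738809] [87.63227087 49.90125226] 67.99307466580944
the job is handed in; nothing more can be done
None
```

The blue carrier is parked at the end of the track with the catch holding it against the buffer, and I've let go and handed the job in. No verdict was reported, but my own checks all agree that it seated.

- **The run:** I picked the correct carrier by measuring it: shoe centres came out about 46–49 mm apart, against about 36 mm on the two look-alikes. I set it flat in the flared end, then slid it round the bend with both shoes on the centre line. It went past the catch and into the buffer by about 31 s of the 72 s allowed. I kept the arm clear of the jar, tin and wrench throughout; I didn't re-measure them at the end.
- **Forces:** Wrist readings, taken only between moves, never showed more than about 10 N on the track. That peak came when I set it down; passing the catch took about 8 N and pressing the buffer 4–5 N.
- **Catch test:** Pulling back gently with about 4 N, the carrier stayed at y ≈ 49.8 mm on the track instead of following the arm.
- **After release:** The last camera check put the carrier at y ≈ 49.9 mm, in line within 0.3°. With the catch nose at about 54 mm and the buffer face at about 93 mm, the buffer should be pressed about 3 mm.
- **Disagreement:** That last picture put the carrier at x ≈ 87.6 mm, while the gripper position put it at about 90 mm. The 2 mm difference is within the camera calibration, and both are inside the allowed 84–96 mm.
- **Not measured:** I couldn't read the catch's position directly. That it snapped out again is inferred from the pull test and from the catch showing beside the notch in the last picture.

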